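Clock a screw-on tee to its pipe and join it

ROBOT

A 6-joint arm with a two-finger parallel gripper is mounted at the origin on a cart in front of the work surface, level with it; the furniture and walls round the work are solid. World frame = base frame: x ahead of the robot, y to its left, z up, the work surface at z = 0. Lengths are in m, angles in rad, forces in N, time in s.
With the tool pointing down it reaches from about 0.325 to 0.775 m from the base axis. Payload 5.5 kg.
Tool frame: the origin (TCP) lies on the centre line of the jaws, within the pads' length; the fingertips stand 25 mm ahead of it and the grasp point (between the pads) lies 6 mm ahead of it; z points along the fingers, y is the line along which they close (so a half turn about z gives the same grasp; the last joint's range is limited). The gripper opens to 88 mm and grips with 3 to 60 N. Pads are 20 mm wide; open, the fingers measure 115 mm over their backs; the gripper's body (75 mm by 178 mm) begins 61 mm behind the grasp point.
Start: joints at [1.065, 0.091, 1.231, -0, 1.82, -0.057], TCP at [0.26, 0.541, 0.248] pointing down, gripper open.
Joint ranges: [-2.87, 2.87], [-0.86, 2.18], [0.17, 2.46], [-1.51, 4.65], [0.06, 2.69], [-2.65, 2.65]. Speed limits (rad/s): [2.57, 2.57, 3.01, 3.14, 3.14, 3.14].

INTERFACE

Orientations are given as a unit quaternion [x, y, z, w].
In Python, from workcell import ctrl gives the robot as it stands.
- The arm moves only by the tool step_arm, never from a script. Its argument "motion" is a list of rows, each an object of numbers: "grip": the opening, from 0 (shut) to 1 (fully open); "x", "y", "z": the shift along the tool's x, y, z in cm; "rx", "ry", "rz": the turn, a rotation vector about the tool's x, y, z in degrees. In form: [{"grip": .., "x": .., "y": .., "z": .., "rx": .., "ry": .., "rz": ..}, ...]. A call has 1 to 5 rows; each row is the pose to reach, as a shift and turn from the pose commanded when the call began, along the tool's axes at that moment; what a row does not reach only later rows make up. A row lasts 1/8 s, in which the tool goes at most 62.5 mm and 10.7 degrees, less where a joint would pass 70% of its speed; a pose out of reach is approached as far as the arm can. A call with a gripper value outside its range is refused whole. The fingers move at their own pace and stop on an object; the grip force is fixed at half the most. Time passes only in rows, so rows that repeat a pose let the fingers close. It gives the time, the measured TCP pose, the force, the opening and the grip force at its end, in the units of the state.
- ctrl.state(): the state, without advancing time (a new reading comes with each control period).
- ctrl.capture(name): name is "side" or "top" or "wrist"; returns a dict with "image" (420x560x3 uint8, red, green, blue), "depth" (420x560 float32, m along the optical axis (not along the pixel's ray), 0 where there is no reading), "fx", "fy", "cx", "cy" (pixels), "rvec" (rotation vector, rad) and "tvec" (3), from world to camera coordinates, as OpenCV has them. Camera axes: x right, y down, z forward; pixel columns grow to the right and rows downward; lengths in m; the calibration is good to about 2 mm. The wrist camera is an equidistant fisheye: a pixel r from the principal point sees the ray r / f radians off the axis. A picture is of the moment at which its call begins.
- ctrl.close_job(): hands the job in; it is judged then, once.
The state is a dict: "clock": time; "qpos": joint angles; "joint_velocities": joint speeds; "joint_torque": joint torques, N m; "ee_pos": TCP position; "tcp_rot": TCP orientation; "force": force on the tool from outside, world axes, zero at the start; "wrist_torque": the same for the moment, N m; "gripper_width": finger opening in m; "finger_force": force on a finger pad.
Only numpy, scipy, OpenCV 4.12 (cv2) and the standard library are available. Lean on these libraries where they do the work, as an engineer would, in place of code of your own. Each camera call takes 0.05 s, during which the arm holds its last target. There are 200 camera calls.

TASK

Tighten the white tee clockwise by its blue collar until you feel its hidden seal take hold, then go on just to the next place where one of its two arms (either will do) lines up with the steel pipe; do not stop while it is still loose and do not crush the seal by going another half turn. Then slide the orange coupling along the pipe fully home over that arm, let go, and leave the things round about where they are.

Things in the scene. Friction and masses are not known exactly. Their poses are not given: they have to be found in the camera images.
- collar (a point): Centre of the blue knurled collar (43 mm across, 26 mm tall, upright), the grip on top of the white screw-on tee. y axis: along the tee's two opposite, alike arms, also shown by a white line on the collar's top; z up, along the screw axis. The arms are 16 mm thick, their tips 54 mm from the screw axis, their axis 32 mm below this point. The hub under the collar is 36 mm across.
- tee: The same tee; origin on the screw axis at the underside of its skirt (54 mm across), axes as collar. It sits loosely on a right-hand thread: clockwise from above tightens it (the y axis swings from +y towards +x); it sinks 3 mm a turn and stays where it is left. Loose, it turns at about 0.04 N m.
- manifold: Fixed round post, flange 84 mm across; origin on the screw axis at table height; its yaw means nothing. The seal, hidden in the skirt, takes hold anywhere from 0.3 to 4.5 rad after the start, which only torque tells; then each rad adds about 6.5 N of squeeze and 0.1 to 0.15 N m. Half the swing of torque between a turn and a slight turn back: under 0.06 N m loose, over 0.1 tight. Tight: 2.5 to 24 N; crushed: 26 N.
- pipe_end (a point): Centre of the open end of the level steel pipe (16 mm thick, fixed, 86 mm above the table), 56 mm from the screw axis. y axis: along the pipe, away from the screw axis; z up. The pipe is held by a grey upright 107 to 121 mm from the screw axis, 100 mm tall. All stands on an aluminium plate 110 by 196 mm, 8 mm thick.
- coupling_grip (a point): Centre of the orange coupling, a sleeve 30 mm long and 25 mm thick round the pipe (axis level, 86 mm above the table). y axis: along the pipe, away from the screw axis. It slides towards the tee (along its own -y) against about 2.5 N of friction.
- coupling (a joint): How far the coupling has been slid towards the tee, in m: 0 parked on the pipe, touches the arm's tip at 0.004, 0.020 fully home over the arm (end stop).
- amber_vial: Bystander: small amber vial with black cap, 28 mm across, 64 mm tall, standing loose. Origin at the centre of its underside.
- cup: Bystander: open white plastic beaker, 66 mm across, 77 mm tall, standing loose. Origin at the centre of its underside.
- red_marker: Bystander: white marker pen with red cap, 136 mm long, 14 mm thick, lying loose. Origin at the centre of its underside.
- bent_key: Bystander: steel hex key, 92 by 24 mm, 5 mm thick, lying loose. Origin at the centre of its underside.

How it is judged:
On the way, in this order (a step that is already met when the one before it is completed fails the run):
1. an arm of the tee lines up with the pipe while the seal is tight (angle between the y axis of collar and the y axis of pipe_end, either way round below 0.08 rad and contact force between tee and manifold between 2.5 and 24 N), for 0.2 s.
2. the coupling is home over the arm (value of joint coupling above 0.016 m), for 0.2 s.
At the end, for the whole second after the job is handed in: An arm of the tee is within 0.08 rad of the pipe's direction, the seal is squeezed with 2.5 to 24 N, and the coupling is within 4 mm of fully home over the arm (all of step 1 and value of joint coupling above 0.016 m); the robot touches nothing.
It fails at once if the seal is crushed (more than 26 N) (contact force between tee and manifold above 26 N).
It fails at once if the coupling is pushed against an arm that is not lined up (value of joint coupling above 0.008 m and angle between the y axis of collar and the y axis of pipe_end, either way round above 0.12 rad).
It fails at once if a bystander is moved by more than 30 mm (distance of any of amber_vial, cup, red_marker, bent_key from where it was at the start of the episode above 0.03 m).
It also fails if it takes over 72 s, if anything falls off the work surface, if the arm or the gripper's body presses on something with over 40 N, if the wrist force passes 120 N, or if a joint passes its speed limit or range.

## Working session

There is one attempt and no reset: what is moved stays moved. The work goes in short steps, Python scripts to look and compute and a tool call to move; the robot and the scene stay as the last step left them, time stands still between calls to the robot, and variables do not carry over. Pictures are saved under pics/ and viewed, at most 10 in all, crops included, and the job is handed in when it is done.

Besides the shell and the picture viewer there is one more tool, called after ">>>" by a JSON object that holds its "api" and its "payload", one argument or row to a line. step_arm: Moves the arm, as the interface text tells. Its arguments: {"type":"object","properties":{"motion":{"type":"array"}},"required":["motion"]}

```bash
mkdir -p pics
cat > h.py <<'E'
import numpy as np, cv2
from workcell import ctrl
from scipy.spatial.transform import Rotation as R
def cap(n,save=None):
    c=ctrl.capture(n)
    if save: cv2.imwrite('pics/'+save,c['image'][:,:,::-1])
    return c
def cloud(c):
    h,w=c['depth'].shape; v,u=np.mgrid[:h,:w]; d=c['depth']
    P=np.stack([(u-c['cx'])/c['fx']*d,(v-c['cy'])/c['fy']*d,d],-1)
    Rm=cv2.Rodrigues(np.array(c['rvec'],float))[0]
    return (P-np.array(c['tvec']).ravel())@Rm, d>0
E
python3 - <<'E'
from h import *
s=ctrl.state(); print(s)
a=cap('top'); b=cap('side')
cv2.imwrite('pics/a.png',a['image'][:,:,::-1]); cv2.imwrite('pics/b.png',b['image'][:,:,::-1])
for n,c in(('top',a),('side',b)):
    P,ok=cloud(c); hsv=cv2.cvtColor(c['image'],cv2.COLOR_RGB2HSV)
    for nm,lo,hi in(('blue',(100,100,50),(125,255,255)),('orange',(5,150,100),(18,255,255))):
        m=(cv2.inRange(hsv,lo,hi)>0)&ok; p=P[m]; vu=np.argwhere(m)
        if len(p): print(n,nm,len(p),np.median(p,0).round(4),np.percentile(p,2,axis=0).round(4),np.percentile(p,98,axis=0).round(4),np.median(vu,0))
E
```

```text
{'clock': 0.0, 'qpos': array([ 1.06528588e+00,  9.18342996e-02,  1.23187762e+00,  3.06849486e-06,
        1.81976711e+00, -5.67011340e-02]), 'joint_velocities': array([-0.00058328, -0.00029881,  0.00019928, -0.00059279, -0.00093555,
        0.00114172]), 'joint_torque': array([ 1.07220715e-04, -4.46430087e+01, -4.06458557e+01,  6.98459451e-02,
        2.86828342e-02, -1.12593987e-04]), 'ee_pos': array([0.26022071, 0.54036753, 0.24652619]), 'tcp_rot': array([ 2.22525521e-01,  9.74926409e-01, -9.05754581e-04, -2.63086447e-04]), 'force': array([-0.02715123,  0.77664401, -0.46274032]), 'wrist_torque': array([-0.00773789, -0.01604474, -0.03321359]), 'finger_force': 0.0, 'gripper_width': 0.08790072573395424}
top blue 1774 [0.5495 0.0953 0.1333] [ 0.519  -0.2967  0.0033] [0.878  0.3797 0.275 ] [213. 316.]
top orange 304 [0.3141 0.4571 0.2449] [0.253  0.163  0.0874] [0.5944 0.582  0.3935] [342.  103.5]
side blue 2391 [ 0.5381 -0.2394  0.2609] [ 0.5187 -0.289   0.0734] [0.8459 0.366  0.273 ] [283. 518.]
side orange 179 [0.5701 0.1776 0.0917] [0.5593 0.1585 0.0402] [0.6871 0.2537 0.0971] [209. 301.]
```

View pics/a.png

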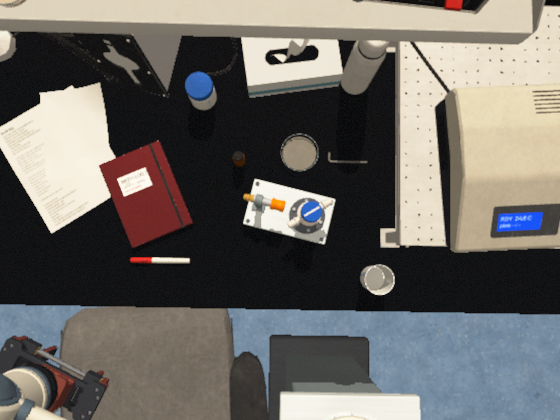

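View pics/b.png

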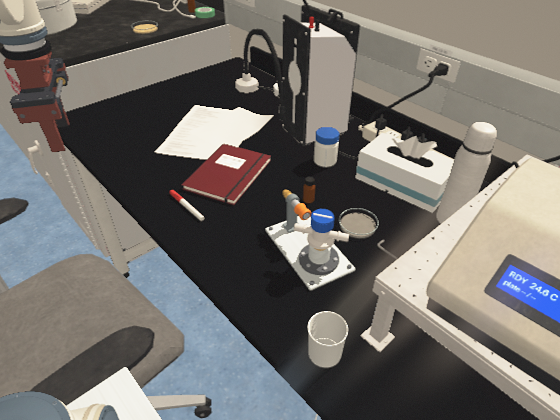

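The top view shows the tee's collar near (312,212) with its white line tilted, the coupling near (278,204) and the pipe running left. The vial is at (239,158), the cup at (377,279), the marker at (160,261) and the key at (347,161). The side view agrees. I'll measure inside those regions next.

Run:
```python
from h import *
a=cap('top')
P,ok=cloud(a); hsv=cv2.cvtColor(a['image'],cv2.COLOR_RGB2HSV)
print(a['fx'],P[212,312],P[250,150],P[150,400], 'cam',-cv2.Rodrigues(np.array(a['rvec'],float))[0].T@np.array(a['tvec']).ravel())
roi=np.zeros(ok.shape,bool); roi[180:245,243:338]=1
zz=P[...,2]
def rep(n,m):
    p=P[m]; print(n,m.sum(),p.mean(0).round(4),p.min(0).round(4),p.max(0).round(4)); return p
col=roi&ok&(zz>.11); p=rep('collar',col)
(c,r)=cv2.minEnclosingCircle(p[:,:2].astype(np.float32)); print(c,r)
w=col&(hsv[...,1]<110); q=rep('line',w); 
d=np.linalg.svd(q[:,:2]-q[:,:2].mean(0))[2][0]; print('line ang',np.degrees(np.arctan2(d[1],d[0])))
o=roi&ok&(cv2.inRange(hsv,(5,150,100),(18,255,255))>0)
q=rep('orange',o); 
pl=roi&ok&(zz>.078)&(zz<.105); q=rep('mid',pl)
pl=roi&ok&(zz>.003)&(zz<.014); q=rep('plate',pl); rr=cv2.minAreaRect(q[:,:2].astype(np.float32)); print(rr)
cv2.imwrite('pics/c.png',cv2.resize(a['image'][175:250,238:343,::-1],None,fx=7,fy=7,interpolation=cv2.INTER_CUBIC))
```

```text
496.0644667553283 [0.55476885 0.10349069 0.12993837] [ 0.46943207  0.46602801 -0.00124862] [ 0.6832049  -0.07210883  0.16136026] cam [0.4681612  0.19645443 1.1563789 ]
collar 357 [0.555  0.1068 0.131 ] [0.5338 0.0843 0.1105] [0.5778 0.1281 0.1374]
(0.5557962656021118, 0.10589147359132767) 0.022352708503603935
line 83 [0.5534 0.1089 0.1282] [0.5338 0.0866 0.1105] [0.5766 0.1281 0.1366]
line ang -57.73137323527621
orange 154 [0.576  0.1915 0.0921] [ 0.5604  0.1608 -0.004 ] [0.6069 0.2544 0.1024]
mid 627 [0.5681 0.1666 0.0939] [0.5224 0.057  0.0782] [0.5946 0.2496 0.1024]
plate 2523 [0.5648 0.1565 0.0077] [0.4881 0.033  0.003 ] [0.6418 0.2548 0.014 ]
((0.5646560788154602, 0.14304758608341217), (0.15016745030879974, 0.22036069631576538), 1.3104790449142456)
```

View pics/c.png

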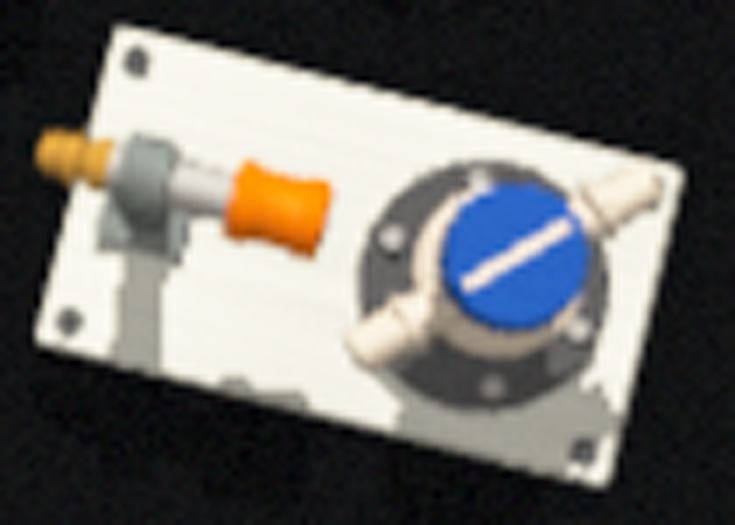

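The crop gives collar centre ≈ (0.5555, 0.105) and pipe yaw ≈ 76°. The white line sits at ≈ 118.5°, so an arm lines up after about 42° or 222° of clockwise turn. Moving above the collar with the wrist wound back.

>>> {"api": "step_arm", "payload": {
  "motion": [
    {"grip": 1,"x": -45.5,"y": -26.4,"z": 0,"rz": -72},
    {"grip": 1,"x": -45.5,"y": -26.4,"z": 0,"rz": -72},
    {"grip": 1,"x": -45.5,"y": -26.4,"z": 0,"rz": -72},
    {"grip": 1,"x": -45.5,"y": -26.4,"z": 0,"rz": -72},
    {"grip": 1,"x": -45.5,"y": -26.4,"z": 0,"rz": -72}
  ]
}}

```text
validation failed for argument at $.mo...
```

>>> {"api": "step_arm", "payload": {
  "motion": [
    {"grip": 1,"x": -45.5,"y": -26.4,"z": 0,"rx": 0,"ry": 0,"rz": -72},
    {"grip": 1,"x": -45.5,"y": -26.4,"z": 0,"rx": 0,"ry": 0,"rz": -72},
    {"grip": 1,"x": -45.5,"y": -26.4,"z": 0,"rx": 0,"ry": 0,"rz": -72},
    {"grip": 1,"x": -45.5,"y": -26.4,"z": 0,"rx": 0,"ry": 0,"rz": -72},
    {"grip": 1,"x": -45.5,"y": -26.4,"z": 0,"rx": 0,"ry": 0,"rz": -72}
  ]
}}

```text
clock: 0.78
ee_pos: [0.4238, 0.3008, 0.2475]
tcp_rot: [-0.209, 0.978, -0.0, -0.0]
force: [0.7, 0.7, 0.1]
gripper_width: 0.0879
finger_force: 0.0
```

>>> {"api": "step_arm", "payload": {
  "motion": [
    {"grip": 1,"x": -2.4,"y": -21.2,"z": 3,"rx": 0,"ry": 0,"rz": -18.5},
    {"grip": 1,"x": -2.4,"y": -21.2,"z": 3,"rx": 0,"ry": 0,"rz": -18.5},
    {"grip": 1,"x": -2.4,"y": -21.2,"z": 3,"rx": 0,"ry": 0,"rz": -18.5},
    {"grip": 1,"x": -2.4,"y": -21.2,"z": 3,"rx": 0,"ry": 0,"rz": -18.5},
    {"grip": 1,"x": -2.4,"y": -21.2,"z": 3,"rx": 0,"ry": 0,"rz": -18.5}
  ]
}}

```text
clock: 1.4
ee_pos: [0.5311, 0.1161, 0.2164]
tcp_rot: [-0.359, 0.933, 0.0, -0.001]
force: [-0.2, 0.5, -0.8]
gripper_width: 0.0873
finger_force: 0.0
```

```bash
cat >> h.py <<'E'
def d(x,y,z,yaw=None,s=None):
    """delta in tool cm/deg from measured pose to world x,y,z, tool-y yaw deg"""
    s=s or ctrl.state(); r=R.from_quat(s['tcp_rot']); v=r.inv().apply(np.array([x,y,z])-s['ee_pos'])*100
    ty=r.apply([0,1,0]); w=np.degrees(np.arctan2(ty[1],ty[0]))
    print('clk',round(s['clock'],2),'ee',s['ee_pos'].round(4),'tilt',r.apply([0,0,1]).round(4),'yaw',w.round(1),'q6',s['qpos'][5].round(3),'F',s['force'].round(1),'T',s['wrist_torque'].round(3),'w',round(s['gripper_width'],4))
    print('move cm',v.round(2),'rz',None if yaw is None else round((w-yaw+180)%360-180,1))
E
python3 - <<'E'
from h import *
c=cap('wrist','w1.png'); d(.5555,.105,.127,136.7)
# project expected collar centre into fisheye
Rm=cv2.Rodrigues(np.array(c['rvec'],float))[0]
for p in([.5555,.105,.132],[.573,.176,.086]):
    q=Rm@np.array(p)+np.array(c['tvec']).ravel(); th=np.arctan2(np.hypot(q[0],q[1]),q[2]); ph=np.arctan2(q[1],q[0]); print(c['cx']+c['fx']*th*np.cos(ph),c['cy']+c['fy']*th*np.sin(ph))
E
```

```text
clk 1.45 ee [0.5307 0.1175 0.217 ] tilt [-1.6e-03  1.0e-04 -1.0e+00] yaw 132.2 q6 -2.152 F [-0.8  1.  -0.5] T [0.032 0.058 0.035] w 0.0881
move cm [-1.01 -2.6   9.  ] rz -4.5
244.6415564532386 242.48852490305546
294.92387671615654 282.196117798242
```

View pics/w1.png

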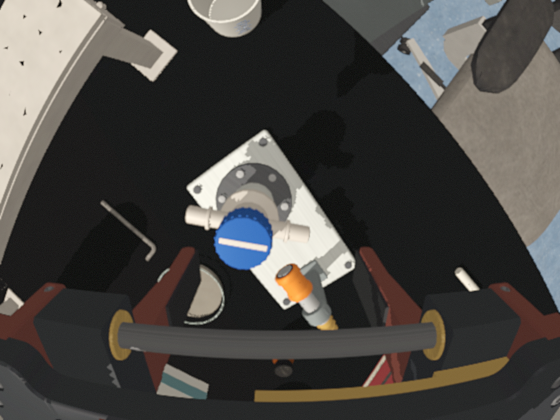

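The wrist view shows the collar top at (243,239), predicted (245,242), and the coupling at (292,281), predicted (295,282), so my estimates hold. Centring, descending and gripping.

>>> {"api": "step_arm", "payload": {
  "motion": [
    {"grip": 1,"x": -1.0,"y": -2.6,"z": 2,"rx": 0,"ry": 0,"rz": -4.5},
    {"grip": 1,"x": -1.0,"y": -2.6,"z": 4,"rx": 0,"ry": 0,"rz": -4.5},
    {"grip": 1,"x": -1.0,"y": -2.6,"z": 6,"rx": 0,"ry": 0,"rz": -4.5},
    {"grip": 1,"x": -1.0,"y": -2.6,"z": 6,"rx": 0,"ry": 0,"rz": -4.5}
  ]
}}

```text
clock: 1.95
ee_pos: [0.5538, 0.1065, 0.1552]
tcp_rot: [-0.397, 0.918, 0.001, -0.002]
force: [-0.1, 0.6, -0.2]
gripper_width: 0.088
finger_force: 0.0
```

```bash
python3 -c "
from h import *
d(.5555,.105,.127,136.7)"
```

```text
clk 1.95 ee [0.5538 0.1065 0.1552] tilt [-4.4e-03 -3.0e-04 -1.0e+00] yaw 136.8 q6 -2.259 F [-0.1  0.6 -0.2] T [ 0.089  0.054 -0.016] w 0.088
move cm [-0.01 -0.23  2.81] rz 0.1
```

>>> {"api": "step_arm", "payload": {
  "motion": [
    {"grip": 1,"x": 0,"y": -0.2,"z": 1.5,"rx": 0,"ry": 0,"rz": 0},
    {"grip": 1,"x": 0,"y": -0.2,"z": 2.8,"rx": 0,"ry": 0,"rz": 0},
    {"grip": 0.4,"x": 0,"y": -0.2,"z": 2.8,"rx": 0,"ry": 0,"rz": 0},
    {"grip": 0.3,"x": 0,"y": -0.2,"z": 2.8,"rx": 0,"ry": 0,"rz": 0},
    {"grip": 0.3,"x": 0,"y": -0.2,"z": 2.8,"rx": 0,"ry": 0,"rz": 0}
  ]
}}

```text
clock: 2.58
ee_pos: [0.5573, 0.1044, 0.1304]
tcp_rot: [-0.397, 0.918, -0.0, 0.001]
force: [0.0, 0.4, 0.5]
gripper_width: 0.0615
finger_force: 0.0
```

>>> {"api": "step_arm", "payload": {
  "motion": [
    {"grip": 0.3,"x": 0,"y": 0,"z": 0,"rx": 0,"ry": 0,"rz": 0},
    {"grip": 0.3,"x": 0,"y": 0,"z": 0,"rx": 0,"ry": 0,"rz": 0},
    {"grip": 0.3,"x": 0,"y": 0,"z": 0,"rx": 0,"ry": 0,"rz": 0}
  ]
}}

```text
clock: 2.95
ee_pos: [0.5568, 0.1048, 0.13]
tcp_rot: [-0.397, 0.918, 0.0, -0.0]
force: [-3.1, 1.3, 2.0]
gripper_width: 0.0424
finger_force: 30.0
```

```bash
python3 -c "
from h import *
d(.5555,.105,.127,136.7); print(ctrl.state()['finger_force'])"
```

```text
clk 2.95 ee [0.5568 0.1048 0.13  ] tilt [-3.e-04  7.e-04 -1.e+00] yaw 136.8 q6 -2.263 F [-3.1  1.3  2. ] T [ 0.336  0.467 -0.036] w 0.0424
move cm [0.07 0.11 0.31] rz 0.1
30.000295042991638
```

>>> {"api": "step_arm", "payload": {
  "motion": [
    {"grip": 0.3,"x": 0,"y": 0.05,"z": 0.01,"rx": 0,"ry": 0,"rz": 8},
    {"grip": 0.3,"x": 0,"y": 0.05,"z": 0.02,"rx": 0,"ry": 0,"rz": 16},
    {"grip": 0.3,"x": 0,"y": 0.05,"z": 0.03,"rx": 0,"ry": 0,"rz": 25},
    {"grip": 0.3,"x": 0,"y": 0.05,"z": 0.03,"rx": 0,"ry": 0,"rz": 34},
    {"grip": 0.3,"x": 0,"y": 0.05,"z": 0.04,"rx": 0,"ry": 0,"rz": 42}
  ]
}}

```text
clock: 3.58
ee_pos: [0.5565, 0.1052, 0.1297]
tcp_rot: [-0.04, 0.999, 0.0, -0.0]
force: [-2.6, 2.6, 2.6]
gripper_width: 0.0423
finger_force: 30.0
```

```bash
python3 -c "
from h import *
d(.5555,.105,.127,136.7-42); c=cap('top','t1.png')
cv2.imwrite('pics/t1c.png',cv2.resize(c['image'][175:250,238:343,::-1],None,fx=7,fy=7,interpolation=cv2.INTER_CUBIC)); d(.5555,.105,.127,136.7-42)"
```

```text
clk 3.58 ee [0.5565 0.1052 0.1297] tilt [-0.e+00  7.e-04 -1.e+00] yaw 94.6 q6 -1.524 F [-2.6  2.6  2.6] T [0.322 0.441 0.094] w 0.0423
move cm [ 0.1  -0.01  0.27] rz -0.1
clk 3.62 ee [0.5566 0.1052 0.1297] tilt [ 0.e+00  7.e-04 -1.e+00] yaw 94.3 q6 -1.519 F [-1.9  2.5  3.2] T [ 0.349  0.42  -0.072] w 0.0425
move cm [ 0.11 -0.01  0.27] rz -0.4
```

>>> {"api": "step_arm", "payload": {
  "motion": [
    {"grip": 0.3,"x": 0,"y": 0,"z": 0,"rx": 0,"ry": 0,"rz": 2},
    {"grip": 0.3,"x": 0,"y": 0,"z": 0,"rx": 0,"ry": 0,"rz": 4}
  ]
}}

```text
clock: 3.88
ee_pos: [0.5566, 0.1052, 0.1296]
tcp_rot: [-0.007, 1.0, 0.0, 0.0]
force: [-3.0, 4.2, 3.2]
gripper_width: 0.0424
finger_force: 30.0
```

```bash
python3 -c "
from h import *
d(.5555,.105,.127,136.7-42)"
```

```text
clk 3.88 ee [0.5566 0.1052 0.1296] tilt [ 1.e-04  8.e-04 -1.e+00] yaw 90.8 q6 -1.459 F [-3.   4.2  3.2] T [0.588 0.583 0.081] w 0.0424
move cm [ 0.11 -0.02  0.26] rz -3.9
```

>>> {"api": "step_arm", "payload": {
  "motion": [
    {"grip": 0.3,"x": 0,"y": 0,"z": 0,"rx": 0,"ry": 0,"rz": -3},
    {"grip": 0.3,"x": 0,"y": 0,"z": 0,"rx": 0,"ry": 0,"rz": -5}
  ]
}}

```text
clock: 4.12
ee_pos: [0.5566, 0.1051, 0.1297]
tcp_rot: [-0.052, 0.999, 0.0, 0.0]
force: [-3.7, 2.9, 4.3]
gripper_width: 0.0421
finger_force: 30.0
```

```bash
python3 -c "
from h import *
d(.5555,.105,.127,136.7-42)"
```

```text
clk 4.12 ee [0.5566 0.1051 0.1297] tilt [ 1.e-04  8.e-04 -1.e+00] yaw 95.9 q6 -1.548 F [-3.7  2.9  4.3] T [ 0.605  0.553 -0.013] w 0.0421
move cm [ 0.11 -0.    0.27] rz 1.2
```

>>> {"api": "step_arm", "payload": {
  "motion": [
    {"grip": 0.3,"x": 0,"y": 0,"z": 0,"rx": 0,"ry": 0,"rz": 2},
    {"grip": 0.3,"x": 0,"y": 0,"z": 0,"rx": 0,"ry": 0,"rz": 4},
    {"grip": 0.3,"x": 0,"y": 0,"z": 0,"rx": 0,"ry": 0,"rz": 6}
  ]
}}

```text
clock: 4.5
ee_pos: [0.5566, 0.1052, 0.1297]
tcp_rot: [0.002, 1.0, 0.0, 0.0]
force: [-3.7, 4.5, 3.9]
gripper_width: 0.0427
finger_force: 30.0
```

```bash
python3 -c "
from h import *
d(.5555,.105,.127,136.7-42)"
```

```text
clk 4.5 ee [0.5566 0.1052 0.1297] tilt [ 0.e+00  8.e-04 -1.e+00] yaw 89.8 q6 -1.441 F [-3.7  4.5  3.9] T [0.6   0.589 0.051] w 0.0427
move cm [ 0.11 -0.02  0.27] rz -4.9
```

>>> {"api": "step_arm", "payload": {
  "motion": [
    {"grip": 0.3,"x": 0,"y": 0,"z": 0,"rx": 0,"ry": 0,"rz": -2},
    {"grip": 0.3,"x": 0,"y": 0,"z": 0,"rx": 0,"ry": 0,"rz": -4},
    {"grip": 0.3,"x": 0,"y": 0,"z": 0,"rx": 0,"ry": 0,"rz": -6}
  ]
}}

```text
clock: 4.88
ee_pos: [0.5566, 0.1051, 0.1297]
tcp_rot: [-0.052, 0.999, 0.0, 0.0]
force: [-3.0, 2.6, 4.9]
gripper_width: 0.0422
finger_force: 30.0
```

```bash
python3 -c "
from h import *
d(.5555,.105,.127,136.7-42)"
```

```text
clk 4.88 ee [0.5566 0.1051 0.1297] tilt [ 1.e-04  8.e-04 -1.e+00] yaw 95.9 q6 -1.548 F [-3.   2.6  4.9] T [ 0.61   0.598 -0.039] w 0.0422
move cm [ 0.11 -0.    0.27] rz 1.2
```

View pics/t1c.png

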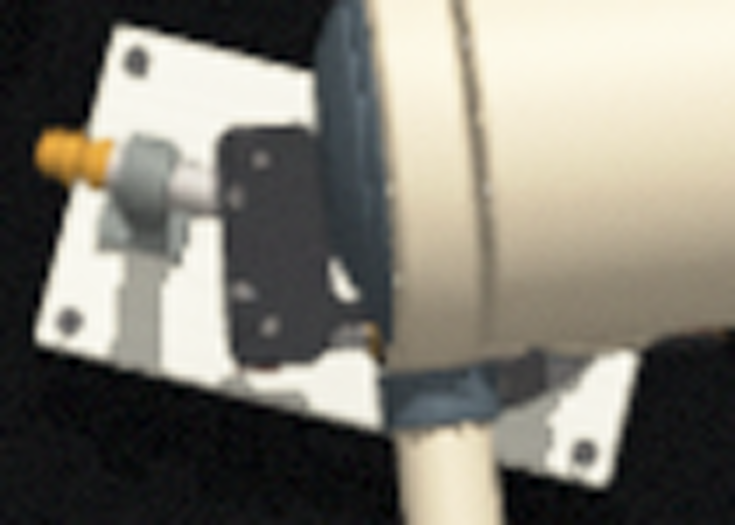

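The top view is blocked by the arm now, so it adds nothing. Torque half swing is ≈ 0.045 N m, still loose, so I go on half a turn while watching the torque.

>>> {"api": "step_arm", "payload": {
  "motion": [
    {"grip": 0.3,"x": 0.05,"y": 0,"z": 0.0,"rx": 0,"ry": 0,"rz": 9},
    {"grip": 0.3,"x": 0.05,"y": 0,"z": 0.01,"rx": 0,"ry": 0,"rz": 18},
    {"grip": 0.3,"x": 0.05,"y": 0,"z": 0.02,"rx": 0,"ry": 0,"rz": 27},
    {"grip": 0.3,"x": 0.05,"y": 0,"z": 0.03,"rx": 0,"ry": 0,"rz": 36},
    {"grip": 0.3,"x": 0.05,"y": 0,"z": 0.03,"rx": 0,"ry": 0,"rz": 45}
  ]
}}

```text
clock: 5.5
ee_pos: [0.5566, 0.1056, 0.1294]
tcp_rot: [0.337, 0.941, 0.001, 0.0]
force: [-1.8, 5.6, 2.8]
gripper_width: 0.0427
finger_force: 30.0
```

```bash
python3 -c "
from h import *
d(.5555,.105,.127,-85.5)"
```

```text
clk 5.5 ee [0.5566 0.1056 0.1294] tilt [ 0.0013  0.0017 -1.    ] yaw 50.6 q6 -0.756 F [-1.8  5.6  2.8] T [0.807 0.258 0.075] w 0.0427
move cm [ 0.05 -0.11  0.24] rz 136.1
```

>>> {"api": "step_arm", "payload": {
  "motion": [
    {"grip": 0.3,"x": 0,"y": 0,"z": 0.0,"rx": 0,"ry": 0,"rz": 9},
    {"grip": 0.3,"x": 0,"y": 0,"z": 0.01,"rx": 0,"ry": 0,"rz": 18},
    {"grip": 0.3,"x": 0,"y": 0,"z": 0.02,"rx": 0,"ry": 0,"rz": 27},
    {"grip": 0.3,"x": 0,"y": 0,"z": 0.03,"rx": 0,"ry": 0,"rz": 36},
    {"grip": 0.3,"x": 0,"y": 0,"z": 0.03,"rx": 0,"ry": 0,"rz": 45}
  ]
}}

```text
clock: 6.12
ee_pos: [0.5569, 0.1058, 0.1291]
tcp_rot: [0.672, 0.741, 0.002, 0.0]
force: [1.8, 5.5, 2.4]
gripper_width: 0.0427
finger_force: 30.0
```

```bash
python3 -c "
from h import *
d(.5555,.105,.127,-85.5)"
```

```text
clk 6.12 ee [0.5569 0.1058 0.1291] tilt [ 0.0022  0.0022 -1.    ] yaw 5.6 q6 0.029 F [1.8 5.5 2.4] T [0.955 0.12  0.099] w 0.0427
move cm [-0.06 -0.15  0.21] rz 91.1
```

>>> {"api": "step_arm", "payload": {
  "motion": [
    {"grip": 0.3,"x": 0,"y": 0,"z": 0.0,"rx": 0,"ry": 0,"rz": 9},
    {"grip": 0.3,"x": 0,"y": 0,"z": 0.01,"rx": 0,"ry": 0,"rz": 18},
    {"grip": 0.3,"x": 0,"y": 0,"z": 0.02,"rx": 0,"ry": 0,"rz": 27},
    {"grip": 0.3,"x": 0,"y": 0,"z": 0.03,"rx": 0,"ry": 0,"rz": 36},
    {"grip": 0.3,"x": 0,"y": 0,"z": 0.03,"rx": 0,"ry": 0,"rz": 45}
  ]
}}

```text
clock: 6.75
ee_pos: [0.5573, 0.1057, 0.1287]
tcp_rot: [0.904, 0.427, 0.002, -0.0]
force: [3.8, 5.2, 0.6]
gripper_width: 0.0426
finger_force: 30.0
```

```bash
python3 -c "
from h import *
d(.5555,.105,.127,-85.5)"
```

```text
clk 6.75 ee [0.5573 0.1057 0.1287] tilt [ 0.0032  0.0022 -1.    ] yaw -39.4 q6 0.815 F [3.8 5.2 0.6] T [ 1.001 -0.237  0.187] w 0.0426
move cm [-0.17 -0.1   0.17] rz 46.1
```

>>> {"api": "step_arm", "payload": {
  "motion": [
    {"grip": 0.3,"x": 0.05,"y": -0.02,"z": 0.0,"rx": 0,"ry": 0,"rz": 9},
    {"grip": 0.3,"x": 0.05,"y": -0.02,"z": 0.01,"rx": 0,"ry": 0,"rz": 18},
    {"grip": 0.3,"x": 0.05,"y": -0.02,"z": 0.02,"rx": 0,"ry": 0,"rz": 27},
    {"grip": 0.3,"x": 0.05,"y": -0.02,"z": 0.03,"rx": 0,"ry": 0,"rz": 36},
    {"grip": 0.3,"x": 0.05,"y": -0.02,"z": 0.03,"rx": 0,"ry": 0,"rz": 46}
  ]
}}

```text
clock: 7.38
ee_pos: [0.5576, 0.1054, 0.1284]
tcp_rot: [0.999, 0.04, 0.002, -0.0]
force: [3.4, 2.6, 0.7]
gripper_width: 0.0422
finger_force: 30.0
```

```bash
python3 -c "
from h import *
d(.5555,.105,.127,-85.5)"
```

```text
clk 7.38 ee [0.5576 0.1054 0.1284] tilt [ 3.4e-03  7.0e-04 -1.0e+00] yaw -85.5 q6 1.618 F [3.4 2.6 0.7] T [ 0.692 -0.319  0.29 ] w 0.0422
move cm [-0.21  0.02  0.14] rz 0.0
```

>>> {"api": "step_arm", "payload": {
  "motion": [
    {"grip": 0.3,"x": 0,"y": 0,"z": 0.0,"rx": 0,"ry": 0,"rz": -2},
    {"grip": 0.3,"x": 0,"y": 0,"z": 0,"rx": 0,"ry": 0,"rz": -4},
    {"grip": 0.3,"x": 0,"y": 0,"z": 0,"rx": 0,"ry": 0,"rz": -6}
  ]
}}

```text
clock: 7.75
ee_pos: [0.5576, 0.1055, 0.1285]
tcp_rot: [0.995, 0.097, 0.002, -0.0]
force: [5.3, 3.3, 0.8]
gripper_width: 0.0426
finger_force: 30.0
```

```bash
python3 -c "
from h import *
d(.5555,.105,.127,-85.5)"
```

```text
clk 7.75 ee [0.5576 0.1055 0.1285] tilt [ 0.0034  0.001  -1.    ] yaw -78.8 q6 1.503 F [5.3 3.3 0.8] T [ 0.847 -0.507 -0.203] w 0.0426
move cm [-0.22  0.01  0.15] rz 6.7
```

>>> {"api": "step_arm", "payload": {
  "motion": [
    {"grip": 0.3,"x": 0,"y": 0,"z": 0.0,"rx": 0,"ry": 0,"rz": 2},
    {"grip": 0.3,"x": 0,"y": 0,"z": 0,"rx": 0,"ry": 0,"rz": 4},
    {"grip": 0.3,"x": 0,"y": 0,"z": 0,"rx": 0,"ry": 0,"rz": 6},
    {"grip": 0.3,"x": 0,"y": 0,"z": 0,"rx": 0,"ry": 0,"rz": 6}
  ]
}}

```text
clock: 8.25
ee_pos: [0.5576, 0.1054, 0.1284]
tcp_rot: [0.999, 0.044, 0.002, -0.0]
force: [4.0, 3.0, 0.6]
gripper_width: 0.0425
finger_force: 30.0
```

```bash
python3 -c "
from h import *
d(.5555,.105,.127,-85.5)"
```

```text
clk 8.25 ee [0.5576 0.1054 0.1284] tilt [ 3.4e-03  8.0e-04 -1.0e+00] yaw -84.9 q6 1.609 F [4.  3.  0.6] T [ 0.763 -0.526 -0.001] w 0.0425
move cm [-0.21  0.02  0.14] rz 0.6
```

Half swing is ≈ 0.25 N m, so the seal is tight. Releasing and rising to check the alignment.

>>> {"api": "step_arm", "payload": {
  "motion": [
    {"grip": 0.9,"x": 0,"y": 0,"z": 0,"rx": 0,"ry": 0,"rz": 0},
    {"grip": 0.9,"x": 0,"y": 0,"z": 0,"rx": 0,"ry": 0,"rz": 0},
    {"grip": 0.9,"x": 0,"y": 0,"z": -3,"rx": 0,"ry": 0,"rz": 0},
    {"grip": 0.9,"x": 0,"y": 0,"z": -6,"rx": 0,"ry": 0,"rz": 0},
    {"grip": 0.9,"x": 0,"y": 0,"z": -9,"rx": 0,"ry": 0,"rz": -10}
  ]
}}

```text
clock: 8.88
ee_pos: [0.5561, 0.1047, 0.2186]
tcp_rot: [0.991, 0.131, -0.001, 0.0]
force: [0.5, -0.3, -0.3]
gripper_width: 0.0787
finger_force: 0.0
```

>>> {"api": "step_arm", "payload": {
  "motion": [
    {"grip": 0.9,"x": 0,"y": 0,"z": 0,"rx": 0,"ry": 0,"rz": -10},
    {"grip": 0.9,"x": 0,"y": 0,"z": 0,"rx": 0,"ry": 0,"rz": -20},
    {"grip": 0.9,"x": 0,"y": 0,"z": 0,"rx": 0,"ry": 0,"rz": -30},
    {"grip": 0.9,"x": 0,"y": 0,"z": 0,"rx": 0,"ry": 0,"rz": -40},
    {"grip": 0.9,"x": 0,"y": 0,"z": 0,"rx": 0,"ry": 0,"rz": -50}
  ]
}}

```text
clock: 9.5
ee_pos: [0.5562, 0.1048, 0.2177]
tcp_rot: [0.842, 0.539, -0.001, 0.0]
force: [-0.3, -0.2, 0.2]
gripper_width: 0.0788
finger_force: 0.0
```

>>> {"api": "step_arm", "payload": {
  "motion": [
    {"grip": 0.9,"x": 0,"y": 0,"z": 0,"rx": 0,"ry": 0,"rz": -10},
    {"grip": 0.9,"x": 0,"y": 0,"z": 0,"rx": 0,"ry": 0,"rz": -12},
    {"grip": 0.9,"x": 0,"y": 0,"z": 0,"rx": 0,"ry": 0,"rz": -12}
  ]
}}

```text
clock: 9.88
ee_pos: [0.5563, 0.105, 0.2179]
tcp_rot: [0.784, 0.62, -0.0, 0.0]
force: [0.1, -0.5, 0.1]
gripper_width: 0.0792
finger_force: 0.0
```

Run:
```python
from h import *
d(.573,.176,.092,-13.8)
c=cap('wrist'); np.savez('w2.npz',**c)
cv2.imwrite('pics/w2.png',cv2.resize(c['image'][:,:,::-1],(784,588),interpolation=cv2.INTER_CUBIC))
```

```text
clk 9.88 ee [0.5563 0.105  0.2179] tilt [-4.e-04 -3.e-04 -1.e+00] yaw -13.3 q6 0.359 F [ 0.1 -0.5  0.1] T [-0.074 -0.008  0.004] w 0.0792
move cm [ 7.3  -0.   12.59] rz 0.5
```

View pics/w2.png

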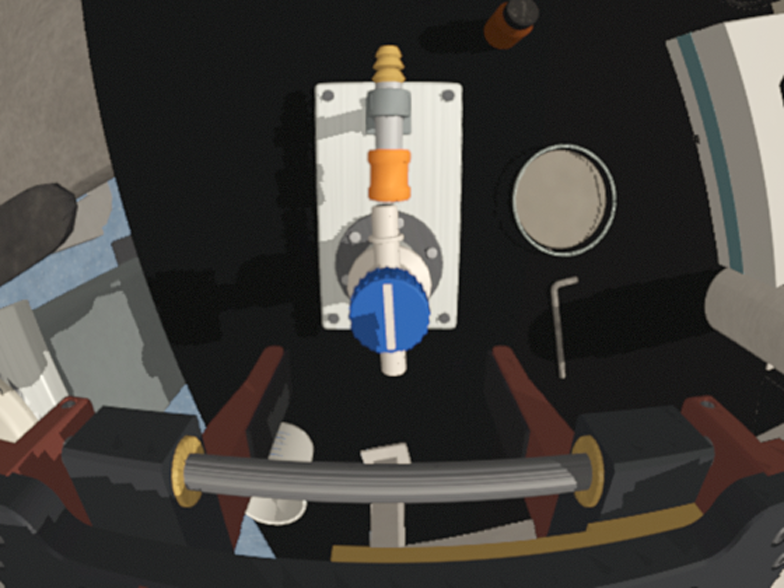

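The wrist view shows the near arm running from (385,210) to (394,370) past the white line at (388,287)–(391,348). The pipe and coupling lie at x≈389–390, so the tee may be a couple of degrees off. I'll measure it.

Run:
```python
from h import *
c=dict(np.load('w2.npz')); Rm=cv2.Rodrigues(c['rvec'].astype(float))[0]; t=c['tvec'].ravel(); o=-Rm.T@t
def gp(u,v,z):
    x=(u-c['cx'])/c['fx'];y=(v-c['cy'])/c['fy'];th=np.hypot(x,y);k=np.sin(th)/th
    r=np.stack([x*k,y*k,np.cos(th)],-1)@Rm; return (o+r*((z-o[2])/r[...,2])[...,None])[...,:2]
im=c['image']; hsv=cv2.cvtColor(im,cv2.COLOR_RGB2HSV); s=560/784
def ax(n,m,z):
    v,u=np.nonzero(m); p=gp(u.astype(float),v.astype(float),z)
    vx,vy,x,y=cv2.fitLine(p.astype(np.float32),cv2.DIST_HUBER,0,1e-4,1e-4).ravel(); print(n,len(u),'yaw',np.degrees(np.arctan2(vy,vx))%180,'c',x,y); return p
def box(u0,v0,u1,v1):
    m=np.zeros(im.shape[:2],bool); m[int(v0*s):int(v1*s),int(u0*s):int(u1*s)]=1; return m
light=(hsv[...,1]<90)&(hsv[...,2]>140)
ax('line',light&box(376,280,402,352),.1295)
def rowmid(n,m,z):   # axis from row midpoints
    P=[]
    for v in np.unique(np.nonzero(m)[0]):
        u=np.nonzero(m[v])[0]; P.append(gp(np.array([(u.min()+u.max())/2]),np.array([float(v)]),z)[0])
    P=np.array(P,np.float32); vx,vy,x,y=cv2.fitLine(P,cv2.DIST_HUBER,0,1e-4,1e-4).ravel(); print(n,len(P),'yaw',np.degrees(np.arctan2(vy,vx))%180,'c',P.mean(0),'ends',P[0],P[-1]); return P.mean(0)
og=cv2.inRange(hsv,(5,150,60),(25,255,255))>0
A=rowmid('coupling',og&box(360,145,420,205),.093)
B=rowmid('barb',og&box(365,40,412,82),.092)
print('A-B yaw',np.degrees(np.arctan2(*(B-A)[::-1]))%180)
bl=cv2.inRange(hsv,(100,100,40),(125,255,255))>0; bm=(bl|light)&box(345,262,432,356)
v,u=np.nonzero(bl&box(345,262,432,356)); p=gp(u*1.,v*1.,.1295); print('collar',cv2.minEnclosingCircle(p.astype(np.float32)))
for n,b in(('tipA',(365,207,405,220)),('tipB',(375,358,412,374))):
    u0,v0,u1,v1=[int(k*s) for k in b]; print(n); 
    for r in range(v0,v1,3): print(r,hsv[r,u0:u1,2].tolist())
q=gp(np.array([390*s,385*s]),np.array([175*s,210*s]),.09);print(q)
```

```text
line 331 yaw 80.617226 c 0.55775225 0.10457712
coupling 37 yaw 77.23845 c [0.57430464 0.17447938] ends [0.57828516 0.18842705] [0.57085276 0.16035898]
barb 26 yaw 76.79356 c [0.5895684 0.2383754] ends [0.592103   0.24863541] [0.5868817  0.22825791]
A-B yaw 76.564735
collar ((0.5582848787307739, 0.10693258792161942), 0.024454645812511444)
tipA
147 [223, 224, 226, 228, 224, 206, 183, 167, 150, 137, 137, 144, 154, 162, 169, 177, 188, 197, 203, 213, 221, 223, 223, 221, 222, 223, 224, 227, 225]
150 [223, 225, 228, 228, 214, 177, 150, 159, 172, 184, 194, 204, 212, 220, 228, 234, 240, 245, 250, 251, 248, 243, 237, 219, 188, 181, 205, 222, 224]
153 [202, 182, 169, 143, 116, 124, 144, 159, 170, 182, 192, 201, 211, 219, 226, 233, 239, 243, 244, 249, 247, 243, 239, 222, 157, 106, 104, 103, 103]
156 [100, 104, 106, 110, 114, 126, 142, 156, 168, 179, 191, 201, 210, 218, 225, 231, 238, 244, 249, 251, 248, 242, 237, 225, 197, 190, 191, 161, 119]
tipB
255 [22, 23, 22, 19, 56, 118, 149, 167, 182, 197, 206, 215, 222, 228, 234, 237, 239, 241, 241, 239, 233, 201, 142, 67, 21, 20, 24]
258 [23, 22, 24, 18, 42, 98, 143, 165, 181, 195, 205, 213, 221, 228, 233, 236, 237, 236, 240, 240, 237, 230, 172, 76, 19, 20, 25]
261 [23, 26, 23, 23, 32, 88, 140, 163, 179, 194, 204, 213, 219, 227, 233, 235, 237, 239, 241, 239, 237, 232, 191, 100, 24, 21, 23]
264 [26, 23, 22, 23, 18, 74, 137, 164, 180, 193, 203, 212, 219, 226, 232, 235, 237, 240, 242, 241, 240, 228, 161, 59, 20, 21, 22]
[[0.57500999 0.17418704]
 [0.56749023 0.1549221 ]]
```

The tee is at 80.6° and the pipe at 76.7°, so it needs about 4° more. Regripping and turning a little further, allowing for wind-up.

>>> {"api": "step_arm", "payload": {
  "motion": [
    {"grip": 0.9,"x": 0,"y": 0,"z": 4,"rx": 0,"ry": 0,"rz": 0},
    {"grip": 0.9,"x": 0,"y": 0,"z": 9,"rx": 0,"ry": 0,"rz": 0},
    {"grip": 0.4,"x": 0,"y": 0,"z": 9,"rx": 0,"ry": 0,"rz": 0},
    {"grip": 0.3,"x": 0,"y": 0,"z": 9,"rx": 0,"ry": 0,"rz": 0},
    {"grip": 0.3,"x": 0,"y": 0,"z": 9,"rx": 0,"ry": 0,"rz": 0}
  ]
}}

```text
clock: 10.55
ee_pos: [0.5577, 0.1054, 0.1313]
tcp_rot: [0.784, 0.621, 0.002, 0.001]
force: [0.4, 0.3, -0.1]
gripper_width: 0.0524
finger_force: 0.0
```

>>> {"api": "step_arm", "payload": {
  "motion": [
    {"grip": 0.3,"x": 0,"y": 0,"z": 0,"rx": 0,"ry": 0,"rz": 0},
    {"grip": 0.3,"x": 0,"y": 0,"z": 0,"rx": 0,"ry": 0,"rz": 0},
    {"grip": 0.3,"x": 0,"y": 0,"z": 0,"rx": 0,"ry": 0,"rz": 3},
    {"grip": 0.3,"x": 0,"y": 0,"z": 0,"rx": 0,"ry": 0,"rz": 6},
    {"grip": 0.3,"x": 0,"y": 0,"z": 0,"rx": 0,"ry": 0,"rz": 6}
  ]
}}

```text
clock: 11.18
ee_pos: [0.5571, 0.1054, 0.1303]
tcp_rot: [0.815, 0.579, 0.001, 0.001]
force: [-1.6, 0.9, 5.5]
gripper_width: 0.0425
finger_force: 30.0
```

```bash
python3 -c "
from h import *
d(.5563,.105,.128,-19)"
```

```text
clk 11.18 ee [0.5571 0.1054 0.1303] tilt [ 3.2e-03  5.0e-04 -1.0e+00] yaw -19.2 q6 0.462 F [-1.6  0.9  5.5] T [ 0.017  0.267 -0.106] w 0.0425
move cm [-0.06 -0.06  0.23] rz -0.2
```

>>> {"api": "step_arm", "payload": {
  "motion": [
    {"grip": 0.9,"x": 0,"y": 0,"z": 0,"rx": 0,"ry": 0,"rz": 0},
    {"grip": 0.9,"x": 0,"y": 0,"z": 0,"rx": 0,"ry": 0,"rz": 0},
    {"grip": 0.9,"x": 0,"y": 0,"z": -4,"rx": 0,"ry": 0,"rz": -3},
    {"grip": 0.9,"x": 0,"y": 0,"z": -9,"rx": 0,"ry": 0,"rz": -6},
    {"grip": 0.9,"x": 0,"y": 0,"z": -9,"rx": 0,"ry": 0,"rz": -6}
  ]
}}

```text
clock: 11.8
ee_pos: [0.5579, 0.1054, 0.2233]
tcp_rot: [0.784, 0.621, 0.004, 0.002]
force: [0.1, -0.4, -0.7]
gripper_width: 0.079
finger_force: 0.0
```

```bash
cat > m.py <<'E'
from h import *
d(.573,.176,.092,-13.4)
c=cap('wrist')
Rm=cv2.Rodrigues(np.array(c['rvec'],float))[0]; t=np.array(c['tvec']).ravel(); o=-Rm.T@t
def pr(p):
    q=Rm@np.array(p)+t; th=np.arctan2(np.hypot(q[0],q[1]),q[2]); ph=np.arctan2(q[1],q[0]); return c['cx']+c['fx']*th*np.cos(ph),c['cy']+c['fy']*th*np.sin(ph)
def gp(u,v,z):
    x=(u-c['cx'])/c['fx'];y=(v-c['cy'])/c['fy'];th=np.hypot(x,y);k=np.sin(th)/th
    r=np.stack([x*k,y*k,np.cos(th)],-1)@Rm; return (o+r*((z-o[2])/r[...,2])[...,None])[...,:2]
im=c['image']; hsv=cv2.cvtColor(im,cv2.COLOR_RGB2HSV)
light=(hsv[...,1]<90)&(hsv[...,2]>140)
def near(p,du,dv):
    u,v=map(int,pr(p)); m=np.zeros(im.shape[:2],bool); m[max(v-dv,0):v+dv,u-du:u+du]=1; return m
yaw=lambda a:np.degrees(np.arctan2(a[1],a[0]))%180
v,u=np.nonzero(light&near([.557,.105,.1295],11,24)); p=gp(u*1.,v*1.,.1295).astype(np.float32)
l=cv2.fitLine(p,cv2.DIST_HUBER,0,1e-4,1e-4).ravel(); print('line',len(u),yaw(l[:2]),l[2:])
og=cv2.inRange(hsv,(5,150,60),(25,255,255))>0
def mid(m,z):
    P=np.array([gp(np.array([np.nonzero(m[r])[0][[0,-1]].mean()]),np.array([float(r)]),z)[0] for r in np.unique(np.nonzero(m)[0])]); return P
A=mid(og&near([.574,.176,.09],22,24),.093); B=mid(og&near([.5896,.2384,.09],18,16),.092)
print('coupling',A.mean(0),A[0],A[-1],'pipe yaw',yaw(B.mean(0)-A.mean(0)))
cv2.imwrite('pics/w3.png',cv2.resize(im[:,:,::-1],(784,588),interpolation=cv2.INTER_CUBIC))
E
python3 m.py
```

```text
clk 11.8 ee [0.5579 0.1054 0.2233] tilt [ 0.0084  0.0011 -1.    ] yaw -13.2 q6 0.357 F [ 0.1 -0.4 -0.7] T [-0.063  0.061 -0.065] w 0.079
move cm [ 7.18 -0.24 13.15] rz 0.2
line 317 74.01087 [0.55785006 0.10485104]
coupling [0.57445929 0.17455058] [0.57758107 0.1890229 ] [0.57280455 0.15968434] pipe yaw 76.86201062509136
```

View pics/w3.png

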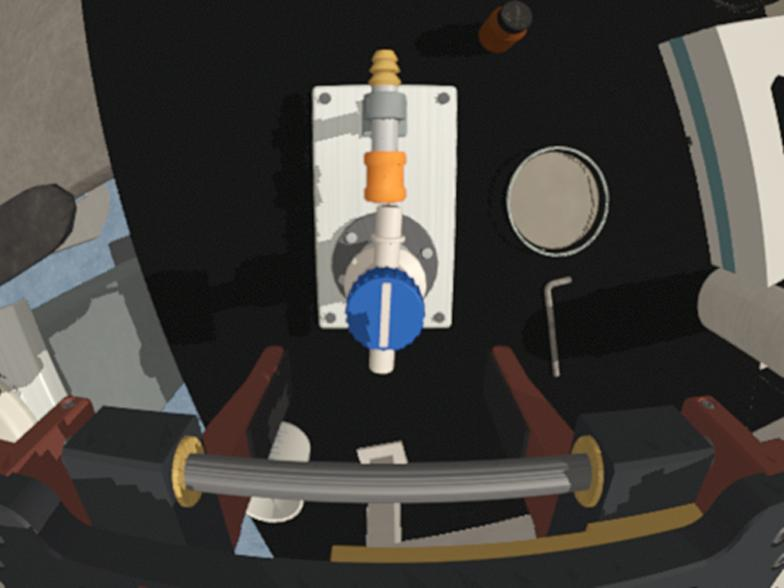

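The tee followed the grip without wind-up and is now at 74.0° against the pipe's 76.8°; the image shows the arm tilted slightly the other way. Trimming back 3°.

>>> {"api": "step_arm", "payload": {
  "motion": [
    {"grip": 0.9,"x": 0,"y": 0,"z": 4,"rx": 0,"ry": 0,"rz": 0},
    {"grip": 0.9,"x": 0,"y": 0,"z": 9,"rx": 0,"ry": 0,"rz": 0},
    {"grip": 0.4,"x": 0,"y": 0,"z": 9,"rx": 0,"ry": 0,"rz": 0},
    {"grip": 0.3,"x": 0,"y": 0,"z": 9,"rx": 0,"ry": 0,"rz": 0},
    {"grip": 0.3,"x": 0,"y": 0,"z": 9,"rx": 0,"ry": 0,"rz": 0}
  ]
}}

```text
clock: 12.48
ee_pos: [0.5575, 0.1054, 0.1309]
tcp_rot: [0.784, 0.621, 0.002, 0.001]
force: [-0.1, -0.4, -0.3]
gripper_width: 0.0526
finger_force: 0.0
```

>>> {"api": "step_arm", "payload": {
  "motion": [
    {"grip": 0.3,"x": 0,"y": 0,"z": 0,"rx": 0,"ry": 0,"rz": 0},
    {"grip": 0.3,"x": 0,"y": 0,"z": 0,"rx": 0,"ry": 0,"rz": 0},
    {"grip": 0.3,"x": 0,"y": 0,"z": 0,"rx": 0,"ry": 0,"rz": -1.5},
    {"grip": 0.3,"x": 0,"y": 0,"z": 0,"rx": 0,"ry": 0,"rz": -3},
    {"grip": 0.3,"x": 0,"y": 0,"z": 0,"rx": 0,"ry": 0,"rz": -3}
  ]
}}

```text
clock: 13.1
ee_pos: [0.5571, 0.1053, 0.1302]
tcp_rot: [0.767, 0.642, 0.001, 0.001]
force: [0.1, -0.0, 5.6]
gripper_width: 0.0424
finger_force: 30.0
```

>>> {"api": "step_arm", "payload": {
  "motion": [
    {"grip": 0.9,"x": 0,"y": 0,"z": 0,"rx": 0,"ry": 0,"rz": 0},
    {"grip": 0.9,"x": 0,"y": 0,"z": 0,"rx": 0,"ry": 0,"rz": 0},
    {"grip": 0.9,"x": 0,"y": 0,"z": -4,"rx": 0,"ry": 0,"rz": 1},
    {"grip": 0.9,"x": 0,"y": 0,"z": -9,"rx": 0,"ry": 0,"rz": 3},
    {"grip": 0.9,"x": 0,"y": 0,"z": -9,"rx": 0,"ry": 0,"rz": 3}
  ]
}}

```text
clock: 13.72
ee_pos: [0.5579, 0.1054, 0.2233]
tcp_rot: [0.784, 0.621, 0.004, 0.002]
force: [0.7, 0.7, 0.1]
gripper_width: 0.079
finger_force: 0.0
```

```bash
python3 m.py; python3 m.py
```

```text
clk 13.72 ee [0.5579 0.1054 0.2233] tilt [ 0.0083  0.001  -1.    ] yaw -13.2 q6 0.357 F [0.7 0.7 0.1] T [-0.094  0.034  0.05 ] w 0.079
move cm [ 7.18 -0.25 13.15] rz 0.2
line 320 76.7186 [0.55802095 0.1047509 ]
coupling [0.57447892 0.17455161] [0.57760838 0.18902028] [0.57321468 0.1595946 ] pipe yaw 76.59123906177277
clk 13.78 ee [0.5571 0.1053 0.2203] tilt [ 4.e-03  5.e-04 -1.e+00] yaw -13.2 q6 0.357 F [-0.2  0.2 -0.8] T [-0.048  0.095 -0.052] w 0.0789
move cm [ 7.23 -0.12 12.84] rz 0.2
line 325 76.802345 [0.55771637 0.10486797]
coupling [0.5742622  0.17468313] [0.57821568 0.18836406] [0.57094474 0.16080758] pipe yaw 76.55551469110395
```

Aligned to 0.2°. Now the coupling.

>>> {"api": "step_arm", "payload": {
  "motion": [
    {"grip": 0.9,"x": 5,"y": 0,"z": 0,"rx": 0,"ry": 0,"rz": 0.2},
    {"grip": 0.9,"x": 7.2,"y": 0,"z": 2,"rx": 0,"ry": 0,"rz": 0.2},
    {"grip": 0.9,"x": 7.2,"y": 0,"z": 6,"rx": 0,"ry": 0,"rz": 0.2},
    {"grip": 0.9,"x": 7.2,"y": 0,"z": 9,"rx": 0,"ry": 0,"rz": 0.2},
    {"grip": 0.9,"x": 7.2,"y": 0,"z": 9,"rx": 0,"ry": 0,"rz": 0.2}
  ]
}}

```text
clock: 14.45
ee_pos: [0.5701, 0.1746, 0.1221]
tcp_rot: [0.785, 0.62, -0.005, -0.002]
force: [-0.3, 0.4, -0.5]
gripper_width: 0.0791
finger_force: 0.0
```

```bash
python3 -c "
from h import *
d(.5742,.1753,.095,-13.4)"
```

```text
clk 14.45 ee [0.5701 0.1746 0.1221] tilt [-0.0096 -0.0028 -1.    ] yaw -13.4 q6 0.473 F [-0.3  0.4 -0.5] T [-0.082  0.02   0.027] w 0.0791
move cm [0.18 0.4  2.71] rz 0.0
```

>>> {"api": "step_arm", "payload": {
  "motion": [
    {"grip": 0.9,"x": 0,"y": 0.2,"z": 1.5,"rx": 0,"ry": 0,"rz": 0},
    {"grip": 0.9,"x": 0,"y": 0.2,"z": 2.6,"rx": 0,"ry": 0,"rz": 0},
    {"grip": 0.9,"x": 0,"y": 0.2,"z": 2.6,"rx": 0,"ry": 0,"rz": 0},
    {"grip": 0.9,"x": 0,"y": 0.2,"z": 2.6,"rx": 0,"ry": 0,"rz": 0}
  ]
}}

```text
clock: 14.95
ee_pos: [0.575, 0.1748, 0.1028]
tcp_rot: [0.785, 0.62, 0.0, 0.0]
force: [0.4, 0.1, 0.3]
gripper_width: 0.0791
finger_force: 0.0
```

```bash
python3 -c "
from h import *
d(.5742,.1753,.095,-13.4)"
```

```text
clk 14.95 ee [0.575  0.1748 0.1028] tilt [ 1.e-03  2.e-04 -1.e+00] yaw -13.4 q6 0.472 F [0.4 0.1 0.3] T [-0.011  0.05  -0.005] w 0.0791
move cm [ 0.03 -0.09  0.78] rz 0.0
```

Lower, close, and check.

>>> {"api": "step_arm", "payload": {
  "motion": [
    {"grip": 0.9,"x": 0,"y": -0.1,"z": 0.8,"rx": 0,"ry": 0,"rz": 0},
    {"grip": 0.5,"x": 0,"y": -0.1,"z": 0.8,"rx": 0,"ry": 0,"rz": 0},
    {"grip": 0.1,"x": 0,"y": -0.1,"z": 0.8,"rx": 0,"ry": 0,"rz": 0},
    {"grip": 0.1,"x": 0,"y": -0.1,"z": 0.8,"rx": 0,"ry": 0,"rz": 0},
    {"grip": 0.1,"x": 0,"y": -0.1,"z": 0.8,"rx": 0,"ry": 0,"rz": 0}
  ]
}}

```text
clock: 15.58
ee_pos: [0.5738, 0.1751, 0.0943]
tcp_rot: [0.785, 0.62, 0.0, 0.0]
force: [0.1, -0.2, 0.6]
gripper_width: 0.0427
finger_force: 0.0
```

>>> {"api": "step_arm", "payload": {
  "motion": [
    {"grip": 0.1,"x": 0,"y": 0,"z": 0,"rx": 0,"ry": 0,"rz": 0},
    {"grip": 0.1,"x": 0,"y": 0,"z": 0,"rx": 0,"ry": 0,"rz": 0},
    {"grip": 0.1,"x": 0,"y": 0,"z": 0,"rx": 0,"ry": 0,"rz": 0}
  ]
}}

```text
clock: 15.95
ee_pos: [0.5734, 0.1751, 0.0942]
tcp_rot: [0.785, 0.62, -0.0, -0.0]
force: [-2.8, 0.7, 0.7]
gripper_width: 0.0244
finger_force: 30.0
```

```bash
python3 -c "
from h import *
d(.5742,.1753,.095,-13.4)"
```

```text
clk 15.95 ee [0.5734 0.1751 0.0942] tilt [-7.e-04  1.e-04 -1.e+00] yaw -13.4 q6 0.473 F [-2.8  0.7  0.7] T [-0.008  0.414  0.025] w 0.0244
move cm [ 0.03  0.07 -0.08] rz 0.0
```

>>> {"api": "step_arm", "payload": {
  "motion": [
    {"grip": 0.1,"x": -0.3,"y": -0.03,"z": 0,"rx": 0,"ry": 0,"rz": 0},
    {"grip": 0.1,"x": -0.6,"y": -0.03,"z": 0,"rx": 0,"ry": 0,"rz": 0},
    {"grip": 0.1,"x": -0.9,"y": -0.03,"z": 0,"rx": 0,"ry": 0,"rz": 0},
    {"grip": 0.1,"x": -1.2,"y": -0.03,"z": 0,"rx": 0,"ry": 0,"rz": 0}
  ]
}}

```text
clock: 16.45
ee_pos: [0.5707, 0.1633, 0.0941]
tcp_rot: [0.785, 0.62, 0.0, -0.0]
force: [-0.3, 3.0, -0.7]
gripper_width: 0.0244
finger_force: 30.0
```

```bash
python3 -c "
from h import *
d(.5734,.1751,.0942,-13.4)"
```

```text
clk 16.45 ee [0.5707 0.1633 0.0941] tilt [ 2.e-04  2.e-04 -1.e+00] yaw -13.4 q6 0.455 F [-0.3  3.  -0.7] T [ 0.398  0.09  -0.01 ] w 0.0244
move cm [ 1.21 -0.01 -0.01] rz 0.0
```

>>> {"api": "step_arm", "payload": {
  "motion": [
    {"grip": 0.1,"x": -0.3,"y": 0,"z": 0,"rx": 0,"ry": 0,"rz": 0},
    {"grip": 0.1,"x": -0.6,"y": 0,"z": 0,"rx": 0,"ry": 0,"rz": 0},
    {"grip": 0.1,"x": -0.8,"y": 0,"z": 0,"rx": 0,"ry": 0,"rz": 0},
    {"grip": 0.1,"x": -0.9,"y": 0,"z": 0,"rx": 0,"ry": 0,"rz": 0},
    {"grip": 0.1,"x": -0.9,"y": 0,"z": 0,"rx": 0,"ry": 0,"rz": 0}
  ]
}}

```text
clock: 17.08
ee_pos: [0.569, 0.1564, 0.0942]
tcp_rot: [0.784, 0.62, 0.002, -0.001]
force: [3.5, 8.3, -2.6]
gripper_width: 0.0241
finger_force: 30.0
```

```bash
python3 -c "
from h import *
d(.5734,.1751,.0942,-13.4)"
```

```text
clk 17.07 ee [0.569  0.1564 0.0942] tilt [ 0.0016  0.0035 -1.    ] yaw -13.3 q6 0.442 F [ 3.5  8.3 -2.6] T [ 1.374 -0.353 -0.005] w 0.0241
move cm [ 1.92 -0.01  0.  ] rz 0.1
```

Slid 19.2 mm with the end-stop force felt. Releasing and rising.

>>> {"api": "step_arm", "payload": {
  "motion": [
    {"grip": 0.9,"x": 0,"y": 0,"z": 0,"rx": 0,"ry": 0,"rz": 0},
    {"grip": 0.9,"x": 0,"y": 0,"z": 0,"rx": 0,"ry": 0,"rz": 0},
    {"grip": 0.9,"x": 0,"y": 0,"z": 0,"rx": 0,"ry": 0,"rz": 0},
    {"grip": 0.9,"x": 0,"y": 0,"z": -5,"rx": 0,"ry": 0,"rz": 0},
    {"grip": 0.9,"x": 0,"y": 0,"z": -11,"rx": 0,"ry": 0,"rz": 0}
  ]
}}

```text
clock: 17.7
ee_pos: [0.5677, 0.1541, 0.2035]
tcp_rot: [0.785, 0.62, -0.002, -0.001]
force: [2.2, 0.5, 1.1]
gripper_width: 0.0709
finger_force: 0.0
```

>>> {"api": "step_arm", "payload": {
  "motion": [
    {"grip": 0.9,"x": -5,"y": 0,"z": -2,"rx": 0,"ry": 0,"rz": 0},
    {"grip": 0.9,"x": -5,"y": 0,"z": -2,"rx": 0,"ry": 0,"rz": 0},
    {"grip": 0.9,"x": -5,"y": 0,"z": -2,"rx": 0,"ry": 0,"rz": 0},
    {"grip": 0.9,"x": -5,"y": 0,"z": -2,"rx": 0,"ry": 0,"rz": 0}
  ]
}}

```text
clock: 18.2
ee_pos: [0.5567, 0.1066, 0.2225]
tcp_rot: [0.785, 0.62, -0.001, -0.001]
force: [-0.3, 0.6, -0.5]
gripper_width: 0.0794
finger_force: 0.0
```

```bash
python3 m.py
```

```text
clk 18.2 ee [0.5567 0.1066 0.2225] tilt [-2.6e-03 -1.0e-04 -1.0e+00] yaw -13.4 q6 0.362 F [-0.3  0.6 -0.5] T [-0.07   0.079  0.013] w 0.0794
move cm [ 7.14  0.02 13.04] rz 0.0
line 320 76.750206 [0.5578298  0.10476582]
coupling [0.5719473  0.16428991] [0.57339222 0.17029472] [0.57054851 0.15825772] pipe yaw 77.03491114262876
```

View pics/w3.png

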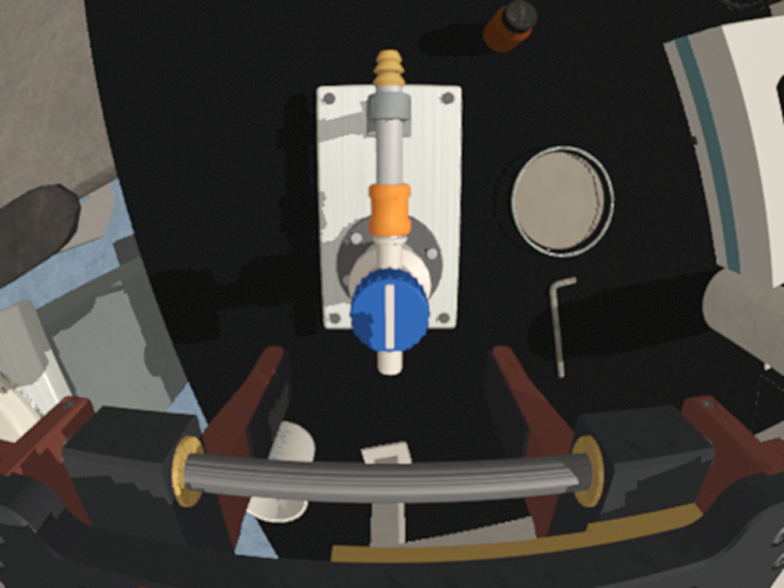

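The view shows the coupling at (390,210), about 19 mm along and over the arm. The tee lines up with the pipe, the gripper is clear, and the vial and key look undisturbed. Handing in.

```bash
python3 -c "
from workcell import ctrl
print(ctrl.close_job())"
```

```text
the job is handed in; nothing more can be done
None
```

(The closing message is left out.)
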